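# Roll the bronze bushing up the gutter to its stop

## Robot

A 6-joint arm with a two-finger parallel gripper is mounted at the origin on the work surface. World frame = base frame: x ahead of the robot, y to its left, z up, the work surface at z = 0. Lengths are in m, angles in degrees, forces in N, time in s.
With the tool pointing down it reaches from about 0.35 to 0.975 m from the base axis. Payload 17.4 kg.
Tool frame: the origin (TCP) lies midway between the tips of the shut fingers; the grasp point (between the pads) lies 19 mm behind it; z points along the fingers, y is the line along which they close (so a half turn about z gives the same grasp; the last joint's range is limited). The gripper opens to 85 mm and grips with 20 to 120 N. Pads are 22 mm wide; open, the fingers measure 114 mm over their backs; the gripper's body (76 mm by 85 mm) begins 54 mm behind the grasp point. The pads swing forward as they close: fully open they stand 13 mm farther back than shut.
Start: joints at [73.694, 6.646, 82.598, -0, 90.757, -2.166], TCP at [0.165, 0.655, 0.199] pointing down, gripper open.
Joint ranges: [-162.19, 162.19], [-47.58, 125.68], [4.15, 143.07], [-65.23, 245.23], [0.69, 171.88], [-170.13, 170.13]. Speed limits (degrees/s): [108.29, 108.29, 127.2, 180, 180, 180].

## Interface

Orientations are given as [roll, pitch, yaw] about the fixed x, y, z axes, in that order (R = Rz(yaw) Ry(pitch) Rx(roll)).
In Python, from rig import monitor, vision, job, spot_in, cut_out gives the robot as it stands.
- The arm moves only by the shell command python3 -m jog 'ROWS' [FORCE]. ROWS is JSON, a list of rows, each a list of 3 entries, a list of its own where there are three numbers: the turn, a rotation vector about the tool's x, y, z in rad, then the shift along the tool's x, y, z in cm, then the closure, from 0 (fully open) to 1 (shut). A call has 1 to 8 rows; each row is the pose to reach, as a shift and turn from the pose commanded when the call began, along the tool's axes at that moment; what a row does not reach only later rows make up. A row lasts 1/10 s, in which the tool goes at most 50 mm and 8.59 degrees, less where a joint would pass 70% of its speed; a pose out of reach is approached as far as the arm can. A call with a gripper value outside its range is refused whole. The fingers move at their own pace and stop on an object; FORCE is the grip in N (left out, the last holds). Time passes only in rows, so rows that repeat a pose let the fingers close. It gives the time, the measured TCP pose, the force, the opening and the grip force at its end, in the units of the state.
- monitor.sense(): the state, without advancing time (a new reading comes with each control period).
- vision.snapshot(name): name is "side" or "top" or "wrist"; returns a dict with "pixels" (480x640x3 uint8, red, green, blue), "K" (3x3 intrinsics, pixels), "pose" (4x4, takes a point from camera to world coordinates). Camera axes: x right, y down, z forward; pixel columns grow to the right and rows downward; lengths in m; the calibration is good to about 2 mm. A picture is of the moment at which its call begins. There is no depth.
- job.close_job(): hands the job in; it is judged then, once.
Trained networks look in a picture, given as the dict that the camera call returned (one of the last four; its "shot" number tells which), for a name from the list of things; names that differ only in an ending like _2 or _b are one class to them, and where a whole thing is asked for, a point or a joint stands for the part that bears it (a point fixed in the world has none). Each returns a list of dicts, best first, with "score" (0 to 1); they miss things now and then, are a little off and sometimes report something else, mostly with a low value. They report only what shows in the picture. A call takes as long as a camera call. They do not tell look-alikes from the thing itself.
- spot_in(name, picture): "at" ([x, y, z] in m, in the coordinates of the camera as it stood for that picture, good to about 4 mm: the middle of the surface that is visible of it).
- cut_out(name, picture): "region" (480x640 bool, what is visible of it).
The state is a dict: "time_s": time; "joint_positions": joint angles; "qd": joint speeds; "joint_efforts": joint torques, N m; "eef_pos": TCP position; "tool_rot": TCP orientation; "wrist_force": force on the tool from outside, world axes, zero at the start; "moment": the same for the moment, N m; "grip_width": opening from 0.0 (shut) to 1.0 (fully open); "grip_force": force on a finger pad.
Only numpy, scipy, OpenCV 4.12 (cv2) and the standard library are available. Lean on these libraries where they do the work, as an engineer would, in place of code of your own. Each camera call takes 0.05 s, during which the arm holds its last target. There are 200 camera calls.

## Task

Push the bronze bushing gently up its lane of the sloped gutter with the fingertips, over the yellow ridge, so that it comes to rest in the dip against the red stop and does not roll back. Keep it rolling on the gutter floor: do not lift it, pinch it, or send it off with a fast shove. Leave the steel pin at the foot of the other lane and everything else on the bench as it is, and finish with the hand clear.

Things in the scene. Friction and masses are not known exactly. Their poses are not given: they have to be found in the camera images.
- bushing: bronze (orange-brown) bushing, a roller 44 mm in diameter and 56 mm long, 0.3 to 0.55 kg, with dark bore marks in its ends; it lies across one of the gutter's two lanes, at the foot (which lane differs from start to start). Origin at its centre; y along its length, x and z turn as it rolls. It rolls freely back down if let go below the ridge
- pin: bright steel planet pin with a dark grey band round its middle and a small dark hole in each end, 44 mm in diameter and 56 mm long, about 0.55 kg, at the foot of the other lane. Origin at its centre, y along its length. To be left alone
- gutter: fixed two-lane sloped gutter of lightly oiled steel with green walls. Origin on the floor surface at the ridge, mid-width, 64 mm above the bench; x points uphill along the floor (rising at 7 degrees), y across the lanes, z square to that floor. Lanes centred at y = +42 and -42 mm, each 60 mm wide inside; walls 10 mm high, so a roller stands 34 mm above them. A yellow stripe lies just before the ridge
- foot (a point): mid-width on the gutter floor at its lower end, gutter x = -245 mm. A lip 8 mm high and 8 mm thick stands there and holds the rollers, which start with their centres at gutter x = -220 mm, z = 22 mm. The floor is straight from here to the ridge
- seat (a point): mid-width, level with the centre of a seated roller: gutter x = 30 mm, z = 14 mm. Past the ridge the floor drops at 9 degrees below level into a dip ending at an upright red stop plate, 50 mm (level) beyond the ridge and reaching 33 mm above it. A roller whose centre is 8 mm or more past the ridge rolls on alone to the stop and stays
- gear: dark spur gear lying flat, about 75 mm across, 34 mm high, loose, beside the gutter on the side away from the robot; origin at the centre of its underside
- washer: flat brass thrust washer, 60 mm across, 6 mm thick, loose, beside the gutter on the robot's side; origin at the centre of its underside
- sungear: steel sun gear with a stub shaft standing upright, 58 mm across and 80 mm high, loose; origin at the centre of its underside
- wrench: wrench lying flat on the bench on the robot's right, loose; origin under its middle
- oil: white plastic bottle with red cap, 64 mm across and 170 mm high, loose, far right; origin at the centre of its underside
There are look-alikes about, which are no part of the job. There is more than one size of the bushing; the job needs the middle-sized.

How it is judged (in metres and radians):
On the way:
1. the bushing is rolled up the lane beyond its lower half, pushed by the fingers (x of bushing in the frame of gutter between -0.12 and 0 m and contact force between the fingers and bushing above 0.05 N), for 0.05 s.
At the end, for the whole second after the job is handed in: The bushing is at rest (under 20 mm/s) in the dip of its lane, against the red stop to within about 6 mm, lying across the lane to within 0.12 rad; the steel pin is within 12 mm and the other loose things within 20 mm of where they started (x of bushing in the frame of gutter between 0.024 and 0.035 m and z of bushing in the frame of gutter between 0.0083 and 0.0203 m and angle between the y axis of bushing and the y axis of gutter, either way round below 0.12 rad and linear speed of bushing below 0.02 m/s and angular speed of bushing below 0.5 rad/s and distance of pin from where it was at the start of the episode below 0.012 m and distance of each of gear, washer, sungear, wrench, oil from where it was at the start of the episode below 0.02 m); the robot touches nothing.
It fails at once if the bushing is lifted more than 8 mm off the gutter floor (z of bushing in the frame of gutter above 0.03 m).
It fails at once if the bushing is shoved off fast (over 0.45 m/s) (linear speed of bushing above 0.45 m/s).
It fails at once if the bushing is pinched or pressed hard (over 35 N) (contact force between the fingers and bushing above 35 N).
It fails at once if the steel pin is moved by more than 12 mm (distance of pin from where it was at the start of the episode above 0.012 m).
It fails at once if a loose bystander is moved by more than 20 mm (distance of any of gear, washer, sungear, wrench, oil from where it was at the start of the episode above 0.02 m).
It also fails if it takes over 45 s, if anything falls off the work surface, if the arm or the gripper's body presses on something with over 40 N, if the wrist force passes 120 N, or if a joint passes its speed limit or range.

## Working session

There is one attempt and no reset: what is moved stays moved. The work goes in short steps, Python scripts to look and compute and a shell command to move; the robot and the scene stay as the last step left them, time stands still between calls to the robot, and variables do not carry over. Pictures are saved under pics/ and viewed, at most 10 in all, crops included, and the job is handed in when it is done.

```bash
mkdir -p pics
python3 - <<'E'
from rig import monitor, vision, job, spot_in, cut_out
import cv2,numpy as np
s=monitor.sense();print(s['time_s'],s['eef_pos'],s['tool_rot'])
for n in ['top','side']:
    p=vision.snapshot(n);cv2.imwrite(f'pics/{n}0.png',p['pixels'][:,:,::-1])
    print(n,p['K'].tolist() if hasattr(p['K'],'tolist') else p['K'],np.round(p['pose'],3).tolist())
    for o in ['bushing','pin','gutter']:
        for d in spot_in(o,p)[:4]:
            w=np.array(p['pose'])@np.r_[d['at'],1];print(o,round(d['score'],2),w[:3].round(3))
E
```

```text
0.0 [0.16484318 0.65432404 0.19858905] [-1.79935160e+02 -1.73027411e-03  1.65859754e+02]
top [[610.1547973609113, 0.0, 319.9585573329608], [0.0, 610.1547973609113, 240.39624057431868], [0.0, 0.0, 1.0]] [[0.005, -0.994, 0.107, 0.406], [-1.0, -0.002, 0.024, -0.138], [-0.024, -0.107, -0.994, 1.243], [0.0, 0.0, 0.0, 1.0]]
bushing 0.94 [0.546 0.089 0.077]
bushing 0.82 [0.622 0.22  0.056]
bushing 0.54 [0.513 0.194 0.028]
bushing 0.45 [0.629 0.077 0.077]
pin 0.72 [0.625 0.075 0.078]
gutter 0.89 [ 0.557 -0.062  0.056]
side [[491.59198894087444, 0.0, 318.21935587411343], [0.0, 491.59198894087444, 228.45041528049703], [0.0, 0.0, 1.0]] [[-0.979, -0.121, 0.165, 0.335], [-0.204, 0.53, -0.823, 0.753], [0.013, -0.839, -0.543, 0.646], [0.0, 0.0, 0.0, 1.0]]
bushing 0.85 [0.542 0.109 0.072]
bushing 0.69 [0.612 0.238 0.049]
bushing 0.62 [0.502 0.203 0.029]
pin 0.84 [0.617 0.092 0.071]
gutter 0.85 [ 0.549 -0.048  0.053]
```

View pics/top0.png

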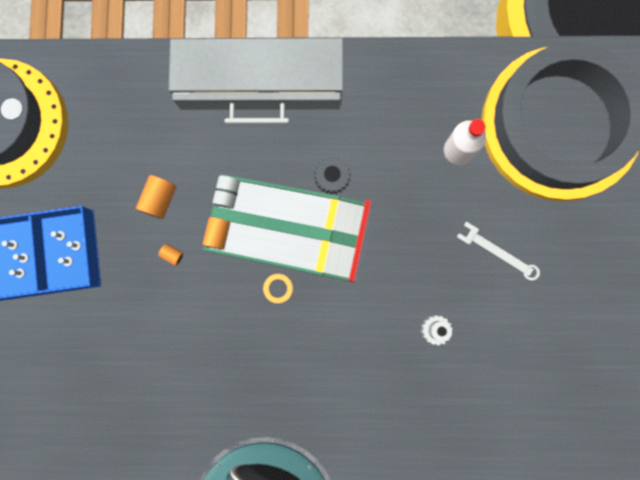

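View pics/side0.png

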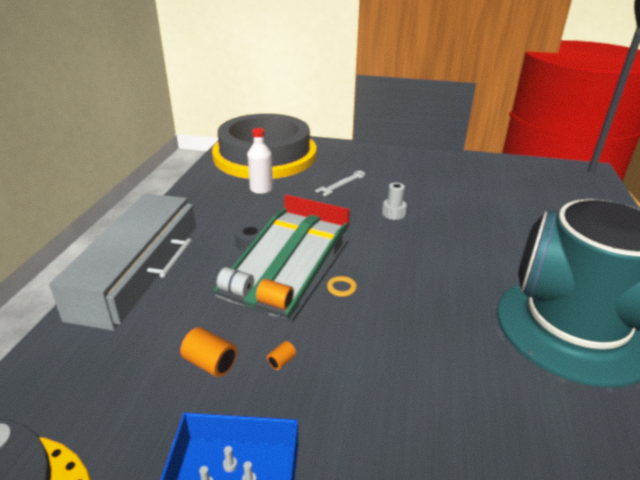

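Top view: the bushing lies at the foot of the near lane, about (216,233). The pin is in the far lane at (226,191), the stripes are at (333,214) and (323,257), and the stop is on the right. The loose orange rollers at (156,196) and (170,254) are the larger and smaller look-alikes. Next I'll get the gutter frame.

```bash
cat > h.py <<'E'
import numpy as np,cv2
def ray(p,uv,z):
    K=np.array(p['K']);T=np.array(p['pose']);d=T[:3,:3]@np.linalg.solve(K,[uv[0],uv[1],1]);o=T[:3,3]
    return o+d*(z-o[2])/d[2]
def proj(p,w):
    K=np.array(p['K']);T=np.array(p['pose']);c=T[:3,:3].T@(np.array(w)-T[:3,3]);q=K@c;return q[:2]/q[2]
def blobs(m,amin):
    n,l,s,c=cv2.connectedComponentsWithStats(m.astype('uint8'));return [(c[i],s[i,4]) for i in range(1,n) if s[i,4]>amin]
E
python3 - <<'E'
from h import *
from rig import monitor, vision, spot_in, cut_out
for n,roi in [('top',(180,380,160,300)),('side',(200,360,190,330))]:
    p=vision.snapshot(n);hsv=cv2.cvtColor(p['pixels'],cv2.COLOR_RGB2HSV)
    H,S,V=[hsv[...,i].astype(int) for i in range(3)]
    R=np.zeros(H.shape,bool);R[roi[2]:roi[3],roi[0]:roi[1]]=1
    y=R&(abs(H-25)<6)&(S>150)&(V>120)
    b=sorted(blobs(y,40),key=lambda t:t[0][0]);
    for c,a in b: print(n,'yellow',c.round(1),a,ray(p,c,0.063).round(4))
    for o,c0 in [('bushing',None),('pin',None)]:
        for d in cut_out(o,p)[:4]:
            r=d['region'];c=np.argwhere(r).mean(0)[::-1];print(n,o,round(d['score'],2),c.round(1),r.sum(),ray(p,c,0.072).round(4), cv2.minAreaRect(np.argwhere(r)[:,::-1].astype(np.float32)))
    d=cut_out('gutter',p)[0]['region'];print('gut',cv2.minAreaRect(np.argwhere(d)[:,::-1].astype(np.float32)))
    m=R&((H<5)|(H>175))&(S>150)&(V>100);print('red',cv2.minAreaRect(np.argwhere(m)[:,::-1].astype(np.float32)))
E
```

```text
top yellow [211.5 227.7] 75 [0.558  0.1038 0.063 ]
top yellow [322.1 255.5] 158 [ 0.504  -0.1131  0.063 ]
top yellow [331.3 213.3] 156 [ 0.5867 -0.1308  0.063 ]
top bushing 0.93 [216. 233.] 655 [0.5465 0.0929 0.072 ] ((215.97056579589844, 232.88232421875), (22.452302932739258, 29.9364070892334), 12.528807640075684)
top bushing 0.89 [155.3 196.6] 1075 [0.618 0.214 0.072] ((155.39654541015625, 196.7586212158203), (29.15416717529297, 37.8818473815918), 21.801406860351562)
top bushing 0.86 [170.  254.4] 371 [0.5045 0.1815 0.072 ] ((169.9009246826172, 254.2783203125), (24.185016632080078, 16.12334442138672), 29.05460548400879)
top bushing 0.58 [435.6 330.2] 695 [ 0.3621 -0.3288  0.072 ] ((435.5, 330.0), (28.0, 29.0), 90.0)
top pin 0.8 [225.7 192.1] 661 [0.627  0.0758 0.072 ] ((225.71153259277344, 191.9423065185547), (22.553354263305664, 30.5941162109375), 11.309932708740234)
gut ((286.6618347167969, 225.9814453125), (152.7052764892578, 81.99217224121094), 11.888657569885254)
red ((359.3023986816406, 240.56369018554688), (4.738240718841553, 81.42564392089844), 11.888657569885254)
side yell
[... 341 characters left out ...]
43494987487793)
side bushing 0.71 [209.2 351.4] 1902 [0.6018 0.2632 0.072 ] ((208.96226501464844, 351.3679504394531), (55.0719108581543, 37.20024871826172), 29.05460548400879)
side bushing 0.66 [281.4 354.4] 554 [0.4915 0.245  0.072 ] ((281.693359375, 354.3259582519531), (19.39997673034668, 30.62371826171875), 48.01278305053711)
side pin 0.94 [235.6 281.6] 807 [0.6202 0.0931 0.072 ] ((235.60000610351562, 281.70001220703125), (35.733734130859375, 24.349536895751953), 18.43494987487793)
gut ((283.4635314941406, 253.6102294921875), (80.56757354736328, 145.50601196289062), 32.34744644165039)
red ((315.58709716796875, 209.789306640625), (67.30795288085938, 17.164276123046875), 12.994616508483887)
```

```bash
R='[[0,0,1.531],[-50.5,-39.9,0],0.7]'; python3 -m jog '[[[0,0,1.531],[-50.5,-39.9,0],0.7],[[0,0,1.531],[-50.5,-39.9,0],0.7],[[0,0,1.531],[-50.5,-39.9,0],0.7],[[0,0,1.531],[-50.5,-39.9,0],0.7],[[0,0,1.531],[-50.5,-39.9,0],0.7],[[0,0,1.531],[-50.5,-39.9,0],0.7],[[0,0,1.531],[-50.5,-39.9,0],0.7],[[0,0,1.531],[-50.5,-39.9,0],0.7]]'
cat > go.py <<'E'
# prints turn/shift in tool axes from measured pose to target x y z yaw (tool down)
import sys,numpy as np
from scipy.spatial.transform import Rotation as Ro
from rig import monitor
s=monitor.sense();x,y,z,yaw=map(float,sys.argv[1:5])
R=Ro.from_euler('xyz',s['tool_rot'],degrees=True);T=Ro.from_euler('xyz',[180,0,yaw],degrees=True)
print(s['time_s'],'turn',(R.inv()*T).as_rotvec().round(3),'cm',(R.inv().apply(np.array([x,y,z])-s['eef_pos'])*100).round(2))
E
python3 go.py .557 .144 .199 78.1
```

```text
time_s: 1.6
eef_pos: [0.4095, 0.3356, 0.1996]
tool_rot: [180.0, -0.0, 96.8]
wrist_force: [0.1, 1.1, -0.9]
grip_width: 0.299
grip_force: 0.0
1.6 turn [ 0.001 -0.     0.326] cm [-20.77  12.39   0.06]
```

```bash
python3 -m jog '[[[0,0,0.326],[-20.8,12.4,0],0.7],[[0,0,0.326],[-20.8,12.4,0],0.7],[[0,0,0.326],[-20.8,12.4,0],0.7],[[0,0,0.326],[-20.8,12.4,0],0.7],[[0,0,0.326],[-20.8,12.4,0],0.7],[[0,0,0.326],[-20.8,12.4,0],0.7],[[0,0,0.326],[-20.8,12.4,0],0.7]]'
python3 go.py .557 .144 .049 78.1
python3 - <<'E'
from h import *
from rig import vision,spot_in
p=vision.snapshot('wrist');cv2.imwrite('pics/w1.png',p['pixels'][:,:,::-1])
for o in ['bushing','pin']:
    for d in spot_in(o,p)[:3]: print(o,d['score'],(np.array(p['pose'])@np.r_[d['at'],1])[:3].round(3))
E
```

```text
time_s: 2.3
eef_pos: [0.5577, 0.1457, 0.1991]
tool_rot: [-180.0, 0.0, 78.3]
wrist_force: [0.7, 1.6, -0.1]
grip_width: 0.303
grip_force: 0.0
2.3 turn [-0.001  0.     0.004] cm [-0.18 -0.02 15.01]
bushing 0.9 [0.62  0.22  0.056]
bushing 0.67 [0.507 0.194 0.032]
bushing 0.55 [0.545 0.106 0.078]
pin 0.85 [0.625 0.085 0.075]
```

View pics/w1.png

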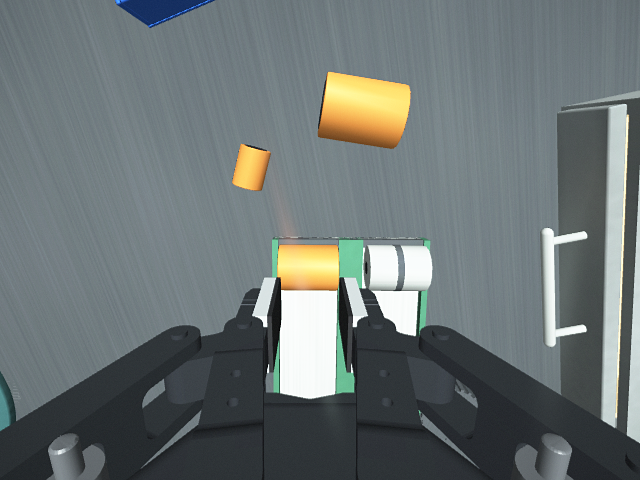

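Wrist view: the fingers (centred on column 308) line up with the bushing (centred on column 309). The pin is to the right, clear of the fingers. Descending behind the bushing.

```bash
python3 -m jog '[[[0,0,0.004],[0.2,0,4],0.7],[[0,0,0.004],[0.2,0,8],0.7],[[0,0,0.004],[0.2,0,11],0.7],[[0,0,0.004],[0.2,0,13.5],0.7],[[0,0,0.004],[0.2,0,15],0.7],[[0,0,0.004],[0.2,0,15],0.7]]'
python3 - <<'E'
from h import *
from rig import vision
p=vision.snapshot('side');c=p['pixels'][200:380,160:400,::-1];cv2.imwrite('pics/s1.png',cv2.resize(c,None,fx=3,fy=3))
E
```

```text
time_s: 3.05
eef_pos: [0.5566, 0.1489, 0.0477]
tool_rot: [-179.9, 0.1, 78.3]
wrist_force: [0.2, -0.6, 0.4]
grip_width: 0.302
grip_force: 0.0
```

View pics/s1.png

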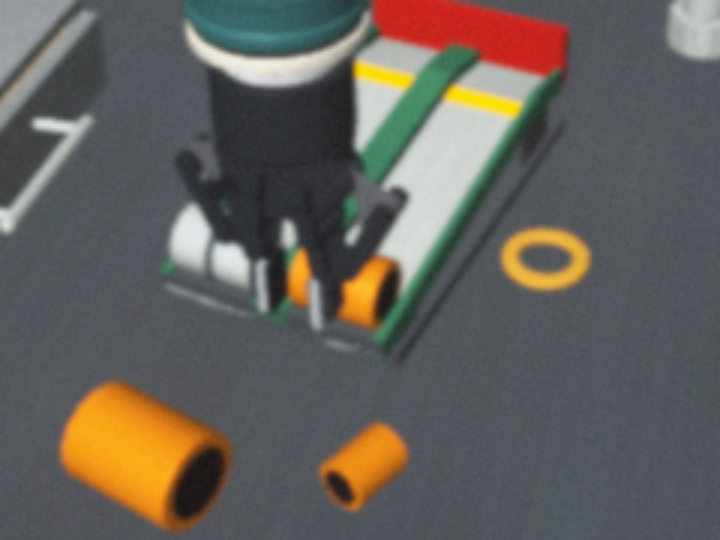

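Run:
```python
from h import *
from rig import vision,monitor,cut_out
t=monitor.sense()['eef_pos'];gy=np.array([.9785,-.206,0])
p=vision.snapshot('side')
for w in [t,t+.0205*gy,t-.0205*gy]: print('crop',((proj(p,w)-[160,200])*3).round(0))
q=vision.snapshot('wrist');cv2.imwrite('pics/w2.png',q['pixels'][:,:,::-1])
print(q['K'][0],np.round(q['pose'],3).tolist())
for w in [t,t+.0205*gy,t-.0205*gy,[.5465,.0955,.059]]: print('wrist',proj(q,w).round(0))
for d in cut_out('bushing',q)[:3]:
    c=np.argwhere(d['region']).mean(0)[::-1];print(d['score'],c,ray(q,c,.07).round(4))
```

```text
crop [300. 349.]
crop [269. 339.]
crop [331. 360.]
[349.28086899   0.         309.56947241] [[0.979, -0.196, -0.054, 0.572], [-0.204, -0.942, -0.265, 0.216], [0.001, 0.271, -0.963, 0.225], [0.0, 0.0, 0.0, 1.0]]
wrist [309. 269.]
wrist [347. 269.]
wrist [271. 269.]
wrist [309. 368.]
0.7 [210.31719067 194.17063895] [0.5234 0.2008 0.07  ]
0.64 [309.47182506 364.21299411] [0.5488 0.1055 0.07  ]
0.59 [409.49310187  94.16423153] [0.6159 0.2241 0.07  ]
```

View pics/w2.png

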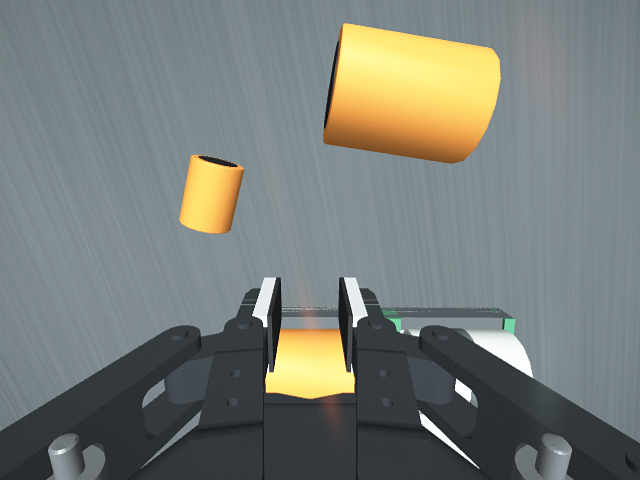

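The pads sit further back along the tool at partial closure, so the tips are higher than the TCP. I'll shut the fingers so the tip position is known.

```bash
python3 -m jog '[[[0,0,0],[0,0,0],1],[[0,0,0],[0,0,0],1],[[0,0,0],[0,0,0],1],[[0,0,0],[0,0,0],1]]'
python3 - <<'E'
from h import *
from rig import vision,monitor
t=monitor.sense()['eef_pos']
p=vision.snapshot('side');c=p['pixels'][250:340,200:320,::-1];c=cv2.resize(c,None,fx=6,fy=6)
u=np.array([-.206,-.9785,0])
for w in [t,t+.011*u,t-.011*u]: cv2.circle(c,tuple(int(v) for v in (proj(p,w)-[200,250])*6),3,(255,0,255),-1)
cv2.imwrite('pics/s2.png',c)
E
```

```text
time_s: 3.65
eef_pos: [0.5579, 0.1483, 0.0494]
tool_rot: [180.0, -0.0, 78.2]
wrist_force: [0.4, 0.3, -0.7]
grip_width: -0.001
grip_force: 0.0
```

View pics/s2.png

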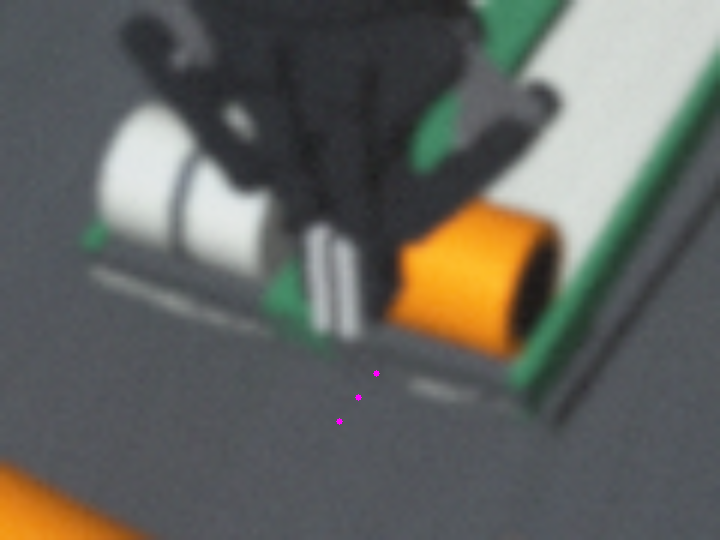

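Run:
```python
from h import *
from rig import vision,monitor
p=vision.snapshot('side');q=vision.snapshot('wrist')
a=cv2.imread('pics/side0.png')[250:340,200:320];b=p['pixels'][250:340,200:320,::-1]
d=np.clip(cv2.absdiff(a,b).astype(int)*4,0,255).astype('uint8')
w=q['pixels'][200:360,210:410,::-1].copy()
t=monitor.sense()['eef_pos'];u=np.array([-.206,-.9785,0])
o=np.vstack([np.hstack([cv2.resize(x,(396,297)) for x in (np.clip(b.astype(int)*2,0,255).astype('uint8'),d)]),cv2.resize(np.hstack([np.clip(w.astype(int)*2,0,255).astype('uint8'),w]),(792,300))])
for dx in (-.011,0,.011):
    v=(proj(p,t+dx*u)-[200,250])*3.3;cv2.circle(o,(int(v[0])+396,int(v[1])),2,(255,0,255),-1)
    v=(proj(q,t+dx*u)-[210,200])*[1.98,1.875];cv2.circle(o,(int(v[0])+396,int(v[1])+297),2,(255,0,255),-1)
cv2.imwrite('pics/d3.png',o)
```

```text
(no output)
```

View pics/d3.png

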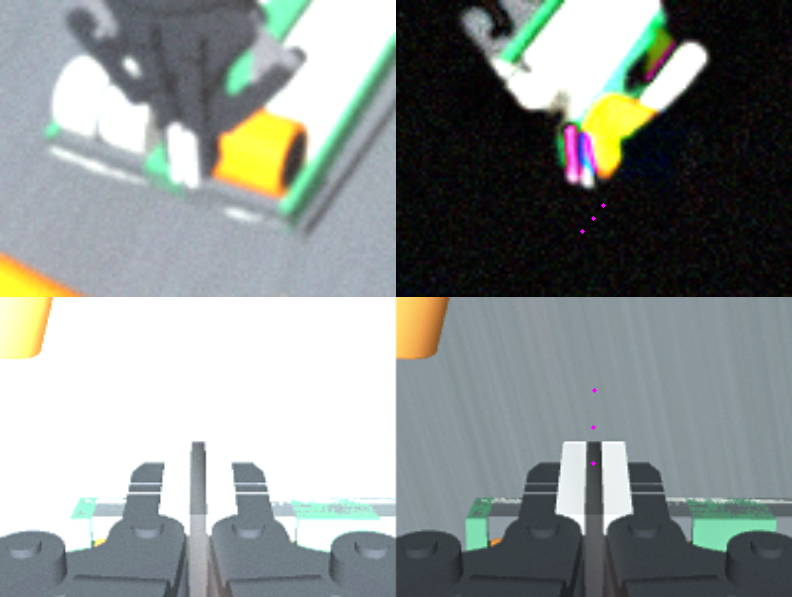

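Run:
```python
from h import *
from rig import vision,monitor
from scipy.optimize import least_squares
p=vision.snapshot('side');q=vision.snapshot('wrist');t=np.array(monitor.sense()['eef_pos']);u=np.array([-.206,-.9785,0]);gy=np.array([.9785,-.206,0])
r=least_squares(lambda w:np.r_[proj(p,w)-[257.6,306],proj(q,w)-[310,277.9]],t,x_scale=.01)
w=r.x-t;print(t.round(4),r.x.round(4),'u',w@u,'gy',w@gy,'z',w[2],r.fun.round(1))
for dx in (-.011,0,.011):
  for h in (0,.01,.02,.03): print(dx,h,proj(p,t+dx*u+[0,0,h]).round(1),proj(q,t+dx*u+[0,0,h]).round(1))
```

```text
[0.5578 0.1483 0.0493] [0.5593 0.1555 0.0782] u -0.007377280729233219 gy -0.00010933394576983752 z 0.0289054339024111 [-0.8  0.4 -0.2  0.2]
-0.011 0 [256.6 320.3] [310.  250.2]
-0.011 0.01 [256.3 316. ] [310.  256.5]
-0.011 0.02 [256.  311.6] [310.1 263.5]
-0.011 0.03 [255.7 307.2] [310.1 271.5]
0 0 [259.8 316.3] [310.  269.8]
0 0.01 [259.5 312. ] [310. 277.]
0 0.02 [259.2 307.7] [310.  285.1]
0 0.03 [258.9 303.3] [310.1 294.2]
0.011 0 [262.8 312.3] [309.9 288.7]
0.011 0.01 [262.6 308.1] [310.  296.9]
0.011 0.02 [262.3 303.8] [310.  305.9]
0.011 0.03 [262.  299.4] [310.  316.1]
```

Both cameras put the real fingertips about 28 mm above the reported TCP. I'll lower the tool accordingly, then creep forward watching the force. If the tips were really at the TCP, they would meet the lip about 10 mm earlier.

```bash
python3 -m jog '[[[0,0,0],[0.5,0,0.5],1],[[0,0,0],[0.5,0,1.5],1],[[0,0,0],[0.5,0,2.3],1],[[0,0,0],[0.5,0,2.7],1],[[0,0,0],[0.5,0,2.7],1]]'
python3 - <<'E'
from h import *
from rig import vision,monitor
p=vision.snapshot('side');q=vision.snapshot('wrist');s=monitor.sense();print(s['eef_pos'],s['wrist_force'])
b=p['pixels'][250:340,200:320,::-1];w=q['pixels'][200:360,210:410,::-1]
cv2.imwrite('pics/d4.png',np.hstack([cv2.resize(b,(400,300)),cv2.resize(w,(375,300))]))
E
```

```text
time_s: 4.4
eef_pos: [0.5584, 0.1531, 0.0212]
tool_rot: [-179.9, 0.0, 78.2]
wrist_force: [-0.3, 0.7, -0.4]
grip_width: 0.001
grip_force: 0.0
[0.55888618 0.15314812 0.02226928] [-0.4763701   0.01820213  0.46567257]
```

View pics/d4.png

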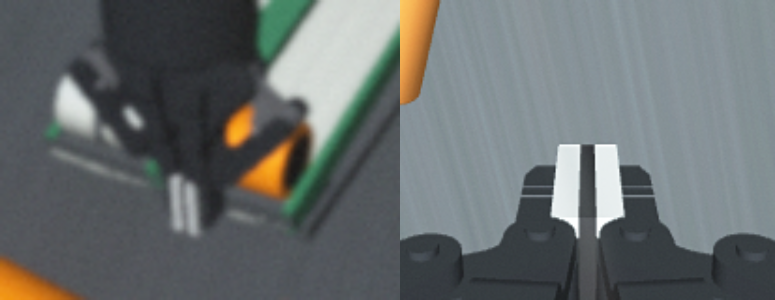

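The tips are now at about z = 0.05, level with the bushing's lower half and above the lip. The side linkages are well above the pin. Creeping forward along -tool x.

```bash
python3 -m jog '[[[0,0,0],[-0.4,0,0.1],1],[[0,0,0],[-0.8,0,0.1],1],[[0,0,0],[-1.2,0,0.1],1],[[0,0,0],[-1.5,0,0.1],1],[[0,0,0],[-1.7,0,0.1],1]]'; python3 -m jog '[[[0,0,0],[-0.2,0,0],1],[[0,0,0],[-0.4,0,0],1]]';python3 -m jog '[[[0,0,0],[-0.2,0,0],1],[[0,0,0],[-0.4,0,0],1]]'
```

```text
time_s: 5.0
eef_pos: [0.5554, 0.1362, 0.0214]
tool_rot: [180.0, -0.0, 78.2]
wrist_force: [-0.4, -0.1, -0.2]
grip_width: 0.003
grip_force: 0.0
time_s: 5.2
eef_pos: [0.5546, 0.1325, 0.0213]
tool_rot: [180.0, -0.0, 78.2]
wrist_force: [-0.2, -0.2, -0.3]
grip_width: 0.002
grip_force: 0.0
time_s: 5.4
eef_pos: [0.5537, 0.1286, 0.0213]
tool_rot: [-180.0, 0.0, 78.2]
wrist_force: [-0.1, -0.4, -0.7]
grip_width: -0.002
grip_force: 0.0
```

No lip contact, so the tips are where the cameras put them. Now the push follows the 7° slope.

```bash
python3 -m jog '[[[0,0,0],[-0.3,0,-0.04],1],[[0,0,0],[-0.6,0,-0.07],1],[[0,0,0],[-1.0,0,-0.12],1],[[0,0,0],[-1.5,0,-0.18],1],[[0,0,0],[-2.0,0,-0.25],1],[[0,0,0],[-2.6,0,-0.32],1],[[0,0,0],[-3.2,0,-0.39],1]]'
python3 - <<'E'
from h import *
from rig import vision,monitor,cut_out
s=monitor.sense();print(s['eef_pos'],s['wrist_force'])
for n in ('side','top'):
    p=vision.snapshot(n)
    for o in ('bushing','pin'):
        for d in cut_out(o,p)[:3]:
            r=d['region'];c=np.argwhere(r).mean(0)[::-1];print(n,o,round(d['score'],2),c.round(1),r.sum(),ray(p,c,0.065).round(4))
E
```

```text
time_s: 6.1
eef_pos: [0.5471, 0.0969, 0.0253]
tool_rot: [-180.0, -0.0, 78.2]
wrist_force: [-0.1, 1.4, 0.8]
grip_width: 0.007
grip_force: 0.7
[0.54708963 0.09687582 0.02527068] [-0.09912887  1.41260767  0.75695881]
side bushing 0.95 [208.7 351.7] 1876 [0.6057 0.2578 0.065 ]
side bushing 0.85 [281.6 354.6] 481 [0.493  0.2391 0.065 ]
side bushing 0.82 [292.2 286.3] 312 [0.5179 0.0753 0.065 ]
top bushing 0.74 [236.4 235.8] 365 [0.5418 0.0541 0.065 ]
top bushing 0.54 [169.9 254.3] 349 [0.5052 0.1836 0.065 ]
top pin 0.53 [231.9 185.6] 221 [0.6413 0.0651 0.065 ]
```

```bash
python3 -m jog '[[[0,0,0],[-0.6,0,-0.07],1],[[0,0,0],[-1.3,0,-0.16],1],[[0,0,0],[-2.0,0,-0.25],1],[[0,0,0],[-2.7,0,-0.33],1],[[0,0,0],[-3.4,0,-0.42],1],[[0,0,0],[-4.1,0,-0.5],1],[[0,0,0],[-4.8,0,-0.59],1],[[0,0,0],[-5.5,0,-0.68],1]]'
python3 -m jog '[[[0,0,0],[-0.6,0,-0.07],1],[[0,0,0],[-1.3,0,-0.16],1],[[0,0,0],[-2.0,0,-0.25],1],[[0,0,0],[-2.7,0,-0.33],1],[[0,0,0],[-3.4,0,-0.42],1],[[0,0,0],[-4.1,0,-0.5],1],[[0,0,0],[-4.8,0,-0.59],1],[[0,0,0],[-5.5,0,-0.68],1]]'
python3 - <<'E'
from h import *
from rig import vision,monitor
s=monitor.sense();t=s['eef_pos'];g=np.array(t)[:2]-[.501,-.1207];print(t,s['wrist_force'],'u',g@[-.206,-.9785],'gy',g@[.9785,-.206])
a=vision.snapshot('side')['pixels'][180:330,190:390,::-1];b=vision.snapshot('top')['pixels'][160:310,190:390,::-1]
cv2.imwrite('pics/d5.png',np.hstack([cv2.resize(x,(400,300)) for x in (a,b)]))
E
```

```text
time_s: 7.2
eef_pos: [0.5358, 0.043, 0.0321]
tool_rot: [180.0, 0.0, 78.2]
wrist_force: [-0.5, 2.0, 1.1]
grip_width: -0.0
grip_force: 0.7
time_s: 8.0
eef_pos: [0.5246, -0.0109, 0.0389]
tool_rot: [180.0, 0.0, 78.2]
wrist_force: [0.1, 0.7, 1.5]
grip_width: 0.004
grip_force: 0.7
[ 0.52459723 -0.01086184  0.03890039] [0.08051746 0.72646111 1.45252345] u -0.11233766602924648 gy 0.00046322453246648744
```

View pics/d5.png

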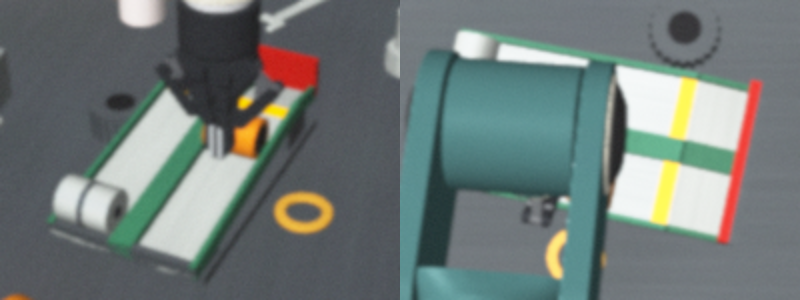

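The bushing is ahead of the fingers and straight, and the pin hasn't moved.

```bash
python3 -m jog '[[[0,0,0],[-0.6,0,-0.07],1],[[0,0,0],[-1.3,0,-0.16],1],[[0,0,0],[-2.0,0,-0.25],1],[[0,0,0],[-2.7,0,-0.33],1],[[0,0,0],[-3.4,0,-0.42],1],[[0,0,0],[-4.1,0,-0.5],1],[[0,0,0],[-4.8,0,-0.59],1],[[0,0,0],[-5.5,0,-0.68],1]]'
python3 -m jog '[[[0,0,0],[-0.4,0,-0.05],1],[[0,0,0],[-0.8,0,-0.1],1],[[0,0,0],[-1.2,0,-0.15],1],[[0,0,0],[-1.6,0,-0.2],1],[[0,0,0],[-2.0,0,-0.25],1],[[0,0,0],[-2.4,0,-0.29],1],[[0,0,0],[-2.8,0,-0.34],1]]'
python3 -m jog '[[[0,0,0],[-0.3,0,-0.03],1],[[0,0,0],[-0.6,0,-0.05],1],[[0,0,0],[-0.9,0,-0.05],1],[[0,0,0],[-1.1,0,-0.05],1],[[0,0,0],[-1.1,0,-0.05],1],[[0,0,0],[-1.1,0,-0.05],1]]'
python3 - <<'E'
from h import *
from rig import vision,monitor,cut_out
s=monitor.sense();t=s['eef_pos'];g=np.array(t)[:2]-[.501,-.1207];print(t,s['wrist_force'],'u',g@[-.206,-.9785],'gy',g@[.9785,-.206])
for n in ('side','top'):
    p=vision.snapshot(n)
    for d in cut_out('bushing',p)[:4]:
        r=d['region'];c=np.argwhere(r).mean(0)[::-1];w=ray(p,c,0.085);g=w[:2]-[.501,-.1207];print(n,round(d['score'],2),c.round(1),r.sum(),w.round(4),'u',g@[-.206,-.9785])
E
```

```text
time_s: 8.9
eef_pos: [0.5133, -0.0647, 0.0457]
tool_rot: [-180.0, 0.0, 78.2]
wrist_force: [0.2, 1.4, 0.2]
grip_width: 0.001
grip_force: 0.7
time_s: 9.6
eef_pos: [0.5076, -0.0919, 0.049]
tool_rot: [-180.0, 0.0, 78.2]
wrist_force: [-0.1, -0.4, -0.2]
grip_width: -0.003
grip_force: 0.0
time_s: 10.2
eef_pos: [0.5055, -0.1023, 0.0495]
tool_rot: [-180.0, -0.0, 78.2]
wrist_force: [0.2, 0.4, -1.3]
grip_width: -0.002
grip_force: 0.0
[ 0.50546753 -0.10227383  0.04948412] [ 0.18377865  0.39911538 -1.28219374] u -0.018950315090487068 gy 0.000575686227377636
side 0.73 [281.2 355.3] 538 [0.4879 0.2583 0.085 ] u -0.36811337956974566
side 0.61 [208.9 351.5] 1882 [0.5962 0.2745 0.085 ] u -0.4063479577028055
side 0.51 [334.9 220.2] 222 [ 0.4766 -0.1367  0.085 ] u 0.020714501958086867
side 0.38 [284.4 260.5] 7475 [0.5449 0.0275 0.085 ] u -0.15410651255728144
top 0.98 [155.5 196.6] 1123 [0.6156 0.2096 0.085 ] u -0.3467604538161684
top 0.87 [170.2 254.5] 316 [0.5032 0.1775 0.085 ] u -0.29222601901339623
```

Force is gone and the bushing seems to have rolled past the ridge. Retreating: back a little, then up.

```bash
python3 -m jog '[[[0,0,0],[0.7,0,0],1],[[0,0,0],[2,0,-1],1],[[0,0,0],[4,0,-4],1],[[0,0,0],[7,0,-8],1],[[0,0,0],[10,0,-12],1],[[0,0,0],[14,0,-15],1],[[0,0,0],[18,0,-17],1],[[0,0,0],[22,0,-17],1]]'
python3 -m jog '[[[0,0,0],[4,0,0],1],[[0,0,0],[8,0,0],1],[[0,0,0],[12,0,0],1],[[0,0,0],[15,0,0],1],[[0,0,0],[15,0,0],1]]'
python3 - <<'E'
from h import *
from rig import vision,monitor,cut_out
for n in ('side','top'):
    p=vision.snapshot(n)
    for d in cut_out('bushing',p)[:3]+cut_out('pin',p)[:1]:
        r=d['region'];c=np.argwhere(r).mean(0)[::-1];w=ray(p,c,0.085);g=w[:2]-[.501,-.1207];print(n,round(d['score'],2),c.round(1),r.sum(),'u',g@[-.206,-.9785],'gy',g@[.9785,-.206],cv2.minAreaRect(np.argwhere(r)[:,::-1].astype(np.float32))[2])
    x=p['pixels'][160:310,190:390,::-1];cv2.imwrite(f'pics/f_{n}.png',x)
a=[cv2.resize(cv2.imread(f'pics/f_{n}.png'),(400,300)) for n in('side','top')];cv2.imwrite('pics/f.png',np.hstack(a))
E
```

```text
time_s: 11.2
eef_pos: [0.5513, 0.1159, 0.2241]
tool_rot: [179.7, -0.1, 78.2]
wrist_force: [1.2, -1.1, -0.4]
grip_width: -0.002
grip_force: 0.0
time_s: 11.7
eef_pos: [0.5807, 0.2641, 0.2196]
tool_rot: [-180.0, -0.0, 78.4]
wrist_force: [-0.6, -0.4, -0.1]
grip_width: -0.0
grip_force: 0.0
side 0.92 [327.9 217.1] 522 u 0.02634595069458111 gy -0.0018673992321144998 14.03624439239502
side 0.79 [209.1 351.5] 1809 u -0.4062934646059152 gy 0.011423730736097093 26.56505012512207
side 0.77 [281.4 355.2] 558 u -0.36780840960838596 gy -0.0912526008350502 48.36646270751953
side 0.72 [235.5 281.8] 847 u -0.24771078027751348 gy 0.0630071244443537 20.2248592376709
top 0.92 [155.7 196.4] 1096 u -0.3465394380797565 gy 0.044522567058820774 21.801406860351562
top 0.85 [340.4 259.3] 729 u 0.02826647131120268 gy -8.352732552387924e-05 10.007980346679688
top 0.69 [170.1 254.5] 378 u -0.292321691851625 gy -0.05925733528791503 26.56505012512207
top 0.97 [225.2 191.8] 669 u -0.21629918812060042 gy 0.0812664880447029 14.03624439239502
```

View pics/f.png

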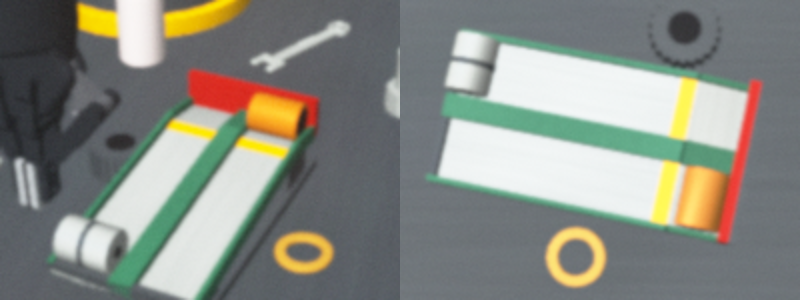

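The bushing sits square against the red stop (top crop, about (702,198)). The pin is at its foot, the washer and gear haven't moved, and the hand is clear.

```bash
python3 -c "
from rig import job;print(job.close_job())"
```

```text
the job is handed in; nothing more can be done
None
```

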